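# Stand the recipe screen on its kickstand

## Task

The small recipe screen is parked upright in the wooden rack with its kickstand folded. While it is still in the rack, fold the kickstand out as far as it goes; then lift the screen out and set it gently on the round cork mat so that it stands there by itself, leaning back on the kickstand, facing any way. Leave the framed tile in the rack.

Things in the scene. Friction and masses are not known exactly. Their poses are not given: they have to be found in the camera images.
- screen: The recipe screen: white plastic slab 180 mm wide (its y), 125 mm high (its z), 12 mm thick (its x), about 0.6 kg with its kickstand, black display on the -x face. Origin: centre of its underside. +x points out of its back, where the kickstand is; z points up its height. It starts upright in one of the two slots of the rack. With the kickstand fully out and both its bottom back edge and the kickstand's tip on a flat surface it leans back 18 degrees (0.31 rad) from upright.
- screen_top (a point): Middle of the screen's top edge (125 mm above its origin along z). The upper 40 mm of the slab is plain on both faces: a place to pinch it across its 12 mm thickness.
- leg (a joint): Kickstand hinge, rad: 0 folded flat along the back, 0.70 fully out at its stop. The hinge line runs along the screen's y, 78 mm above its underside and 12 mm behind its back face (18 mm from the origin in x). Leg: aluminium plate 100 mm wide, 6 mm thick, reaching 76 mm from the hinge, hanging down when folded; the tip swings out away from the back. A stiff hinge (about 0.04 N m): it stays where it is left. The weight of the standing screen presses it against its stop.
- knob (a point): Centre of the finger pull of the kickstand: an aluminium ball 18 mm across on a thin stem (pinched along the screen's y it turns between the fingers). In the leg's frame it stands 50 mm out from the hinge line, away from the back, 12 mm below the hinge line and 38 mm to the screen's -y side; raising it about 35 mm, in an arc about the hinge line, folds the kickstand fully out.
- leg_tip (a point): Middle of the lower edge of the kickstand, 76 mm from the hinge line.
- rack: Wooden rack, fixed, base 170 mm (its x) by 204 mm (its y), 8 mm thick; origin at the centre of its underside. Two slots along its y, at x = -60 and +60 mm, each made of end holders at both ends (34 to 40 mm high above the worktop) with 14.5 mm between the cheeks (the screen can tilt about 5 degrees in its slot while it is pulled at); what stands in a slot rests on the base at z = 8 mm and lifts straight up.
- mat: Round cork mat, fixed, 270 mm across, 4 mm thick; origin at the centre of its underside on the worktop. A wall cabinet hangs over the worktop behind it (from about x = 0.6 m on, y 0 to 0.55 m, 0.44 m up): keep the wrist in front of it, carrying at x of about 0.46 m or less.
- tile: White tile in a light wooden frame, 180 mm wide (its y), 100 mm high (its z), 12 mm thick, origin at the centre of its underside; stands in the other slot of the rack. No kickstand. Not to be moved.

How it is judged:
By the outcome, as a careful person would: the job done as asked, in the order asked, and still so for the second after the job is handed in, with the robot touching nothing.
It also fails if it takes over 48 s, if anything falls off the work surface, if the arm or the gripper's body presses on something with over 40 N, if the wrist force passes 120 N, or if a joint passes its speed limit or range.

## Robot

A 6-joint arm with a two-finger parallel gripper is mounted at the origin on a cart in front of the work surface, level with it; the furniture and walls round the work are solid. World frame = base frame: x ahead of the robot, y to its left, z up, the work surface at z = 0. Lengths are in mm, angles in degrees, forces in N, time in s.
With the tool pointing down it reaches from about 325 to 925 mm from the base axis. Payload 3.1 kg.
Tool frame: the origin (TCP) lies at the very end of the fingers, on their centre line; the grasp point (between the pads) lies grasp_offset behind it (grasp_offset is the distance from the TCP to the grasp point, in mm); z points along the fingers, y is the line along which they close (so a half turn about z gives the same grasp; the last joint's range is limited). The gripper opens to 85 mm and grips with 20 to 120 N. Pads are 22 mm wide; open, the fingers measure 114 mm over their backs; the gripper's body (76 mm by 85 mm) begins 54 mm behind the grasp point. The pads swing forward as they close: fully open they stand 13 mm farther back than shut.
Start: joints at [-81.887, 12.427, 92.441, -0, 75.132, -6.429], TCP at [156.948, -604.985, 231.3] pointing down, gripper open.
Joint ranges: [-157.48, 157.48], [-44.54, 120.13], [17.64, 146.25], [-64.5, 244.5], [7.68, 150.69], [-147.95, 147.95]. Speed limits (degrees/s): [159.86, 159.86, 180, 180, 180, 180].

## Interface

Orientations are given as [roll, pitch, yaw] about the fixed x, y, z axes, in that order (R = Rz(yaw) Ry(pitch) Rx(roll)).
In Python, from station import * gives the robot as it stands. Calls block until the motion is done:
- goto(position, orientation): joint-space move of the TCP to a pose.
- move_l(position, attitude=None, speed=150): straight line of the TCP; attitude=None keeps the orientation; speed is the mean speed in mm/s.
- move_j(angles): joint-space move.
- grip(opening, squeeze=None): finger opening in mm; squeeze is the grip in N (None keeps the last); returns when the fingers have stopped.
- wait(seconds).
- solve_ik(position, orientation): joint angles nearest the present ones, or None.
- get_obs(): the state.
- get_image(name): name is "scene" or "top"; returns the picture (384x512x3 uint8, red, green, blue); there is no depth.
- get_calibration(name): a dict with "fx", "fy", "cx", "cy" (pixels), "R" (3x3) and "t" (3): a world point X has camera coordinates R X + t. Camera axes: x right, y down, z forward; pixel columns grow to the right and rows downward; lengths in mm; the calibration is good to about 2 mm. A picture is of the moment at which its call begins. get_calibration takes no time and is no camera call.
A pose or a line that the arm cannot do raises Unreachable and nothing moves.
- sign_off(): hands the job in; it is judged then, once.
Trained networks look in the newest picture that a camera, given by its name, has taken for a name from the list of things; names that differ only in an ending like _2 or _b are one class to them, and where a whole thing is asked for, a point or a joint stands for the part that bears it (a point fixed in the world has none). Each returns a list of dicts, best first, with "score" (0 to 1); they miss things now and then, are a little off and sometimes report something else, mostly with a low value. They report only what shows in the picture. A call takes as long as a camera call.
- spot_in(name, camera): "extent" ([centre column, centre row, width, height] in pixels, round what is visible of it).
- regions_of(name, camera): "region" (384x512 bool, what is visible of it) and "extent" ([centre column, centre row, width, height] in pixels, round what is visible of it).
The state is a dict: "t": time; "joint_pos": joint angles; "qvel": joint speeds; "effort": joint torques, N m; "tcp_pos": TCP position; "ee_rot": TCP orientation; "wrist_force": force on the tool from outside, world axes, zero at the start; "moment": the same for the moment, N m; "grip_width": finger opening in mm; "grip_force": force on a finger pad.
Only numpy, scipy, OpenCV 4.12 (cv2) and the standard library are available. Lean on these libraries where they do the work, as an engineer would, in place of code of your own. Each camera call takes 0.05 s, during which the arm holds its last target. There are 200 camera calls.

## Working session

There is one attempt and no reset: what is moved stays moved. The work goes in short steps, each a Python script; the robot and the scene stay as the last script left them, time stands still between calls to the robot, and variables do not carry over. Pictures are saved under pics/ and viewed, at most 10 in all, crops included, and the job is handed in when it is done.

```bash
mkdir -p pics; ls
python3 - <<'E'
from station import *
import cv2,numpy as np
o=get_obs();print({k:np.round(v,2).tolist() if not isinstance(v,str) else v for k,v in o.items()})
try: print(grasp_offset)
except Exception as e: print(e)
for c in("scene","top"):
    im=get_image(c);cv2.imwrite(f"pics/{c}0.png",im[:,:,::-1])
    k=get_calibration(c);print(c,{a:np.round(b,3).tolist() for a,b in k.items()})
    for n in("screen","knob","leg","rack","mat","tile","screen_top","leg_tip"):
        print(n,[(np.round(d["extent"],1).tolist(),round(d["score"],2)) for d in spot_in(n,c)[:2]])
E
```

```text
pics
{'t': 0.0, 'joint_pos': [-81.89, 12.48, 92.53, 0.0, 75.13, -6.43], 'qvel': [0.05, 0.01, 0.02, -0.0, -0.08, -0.08], 'effort': [0.0, -39.68, -30.39, 0.0, 0.01, 0.0], 'tcp_pos': [156.85, -604.16, 229.96], 'ee_rot': [-179.86, -0.02, 14.54], 'wrist_force': [0.12, -0.34, 0.59], 'moment': [-0.05, -0.04, 0.02], 'grip_force': 0.0, 'grip_width': 85.37}
18.700000000000003
scene {'fx': 398.192, 'fy': 398.192, 'cx': 252.462, 'cy': 198.115, 'R': [[0.919, 0.393, -0.004], [0.283, -0.67, -0.686], [-0.273, 0.629, -0.728]], 't': [-437.212, -79.446, 1340.046]}
screen [([250.8, 235.7, 64.5, 45.9], 0.91)]
knob [([245.6, 250.2, 45.1, 33.2], 0.97)]
leg [([242.4, 247.3, 45.0, 32.8], 0.67)]
rack []
mat [([267.0, 176.9, 82.6, 54.6], 0.64)]
tile [([231.0, 272.8, 65.8, 40.7], 0.84), ([248.8, 234.2, 61.5, 51.4], 0.55)]
screen_top [([250.6, 236.9, 65.2, 51.5], 0.72), ([267.8, 176.9, 83.0, 57.1], 0.64)]
leg_tip [([243.8, 247.0, 43.5, 31.2], 0.83)]
top {'fx': 493.948, 'fy': 493.948, 'cx': 261.667, 'cy': 197.548, 'R': [[-0.021, -1.0, 0.002], [-0.995, 0.021, -0.095], [0.095, -0.004, -0.995]], 't': [-18.505, 487.089, 1380.881]}
screen [([310.5, 182.5, 35.3, 68.4], 0.83), ([340.2, 182.8, 8.0, 67.5], 0.52)]
knob [([311.2, 181.8, 20.3, 34.3], 0.54)]
leg [([313.4, 195.2, 18.4, 9.7], 0.54)]
rack [([317.4, 184.8, 61.5, 74.0], 0.73), ([307.4, 183.1, 36.5, 67.9], 0.6)]
mat [([187.7, 215.4, 96.6, 95.5], 0.82)]
tile [([339.1, 182.3, 12.7, 70.5], 0.7)]
screen_top [([310.0, 184.4, 34.6, 68.4], 0.92)]
leg_tip [([315.1, 184.2, 28.5, 36.0], 0.52)]
```

Run:
```python
import cv2
a=cv2.imread("pics/scene0.png")[190:310,180:320];cv2.imwrite("pics/s0c.png",cv2.resize(a,None,fx=5,fy=5,interpolation=2))
a=cv2.imread("pics/top0.png")[130:280,130:370];cv2.imwrite("pics/t0c.png",cv2.resize(a,None,fx=3.33,fy=3.33,interpolation=2))
```

```text
(no output)
```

View pics/s0c.png

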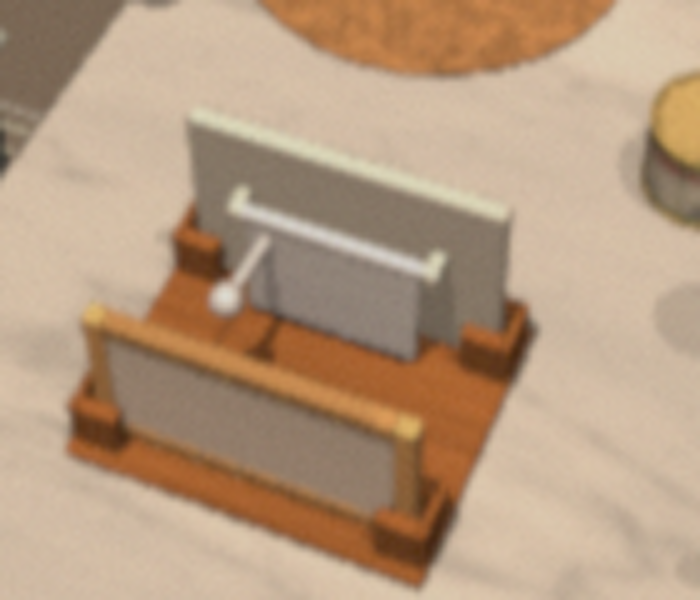

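View pics/t0c.png

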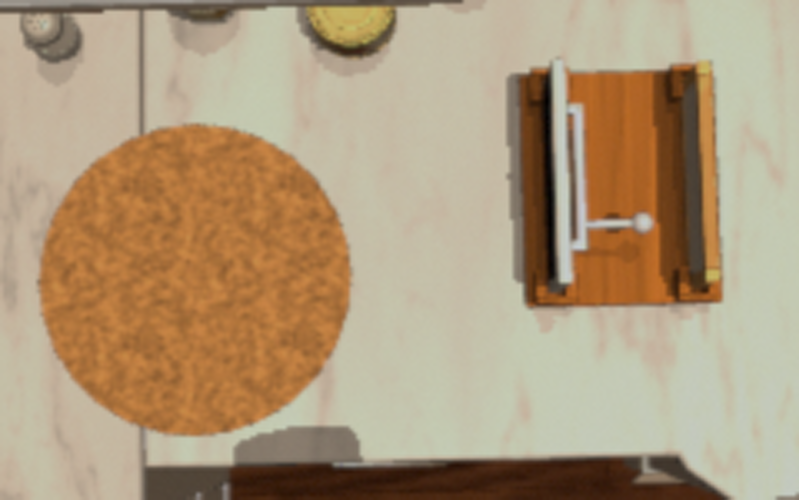

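View pics/scene0.png

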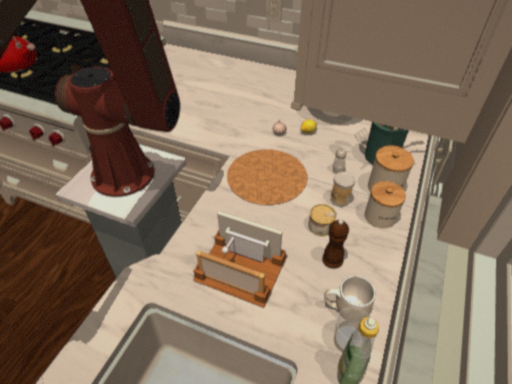

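The back of the screen (kickstand side) faces world −y, towards the tile. In the top view the knob is at about (323,197) and the screen's top edge runs (297,148)–(300,216). In the scene view the knob is at about (225,250). Next I fit the poses.

```bash
cat > h.py <<'E'
from station import *
import numpy as np, cv2
from scipy.optimize import least_squares
from scipy.spatial.transform import Rotation as Rt
def proj(c,X):
    k=get_calibration(c);p=np.array(k["R"])@np.asarray(X).T+np.array(k["t"])[:,None]
    return np.c_[k["fx"]*p[0]/p[2]+k["cx"],k["fy"]*p[1]/p[2]+k["cy"]]
def ray(c,uv,z):
    k=get_calibration(c);R=np.array(k["R"]);C=-R.T@np.array(k["t"])
    d=R.T@[(uv[0]-k["cx"])/k["fx"],(uv[1]-k["cy"])/k["fy"],1];return C+d*(z-C[2])/d[2]
def pix(c,s,off,u): return (np.array(u,float)+.5)/s+np.array(off)-.5
def rpy(yc,tilt_dir=None,tilt=0):
    """tool down with closing axis along yc; lean the tool's back end towards tilt_dir by tilt deg"""
    z=np.array([0,0,-1.]);y=np.array([yc[0],yc[1],0.]);y/=np.linalg.norm(y)
    R=np.c_[np.cross(y,z),y,z]
    if tilt: R=Rt.from_rotvec(np.radians(tilt)*np.cross([0,0,1],tilt_dir)).as_matrix()@R
    return Rt.from_matrix(R).as_euler("xyz",degrees=True),R
E
python3 - <<'E'
from h import *
P=lambda u:pix("t",3.33,(130,130),u); S=lambda u:pix("s",5,(180,190),u)
print("mat",ray("top",[187.7,215.4],4),ray("scene",[267,176.9],4))
# screen-local points (x,y,z)
tp=np.array([[0,90,125],[0,-90,125],[68,-38,66]]); tu=np.array([P((557,60)),P((567,285)),P((643,222))])
sp=np.array([[6,-90,125],[6,90,125],[68,-38,66]]); su=np.array([S((192,122)),S((508,217)),S((224,298))])
def tf(q,L): 
    a=q[2];return np.array(L)@np.array([[np.cos(a),np.sin(a),0],[-np.sin(a),np.cos(a),0],[0,0,1]])+[q[0],q[1],8]
f=lambda q:np.r_[(proj("top",tf(q,tp))-tu).ravel(),(proj("scene",tf(q,sp))-su).ravel()]
r=least_squares(f,[450,-130,-1.57]);print(r.x,np.degrees(r.x[2]),r.fun.round(2))
g=lambda X:np.r_[(proj("top",X[None])-tu[2:]).ravel(),(proj("scene",X[None])-su[2:]).ravel()]
r2=least_squares(g,[430,-200,74.]);print("knob3d",r2.x,r2.fun.round(2),"model",tf(r.x,tp[2:]))
# network centre check: tile and rack
print("rack corners",[ray("top",P(u),8)[:2].round(0) for u in((521,72),(720,72),(527,306),(721,302))])
print("tile top",[ray("top",P(u),108)[:2].round(0) for u in((704,62),(713,282))])
E
```

```text
mat [441.42200244 184.52234956   4.        ] [453.53820783 174.30686614   4.        ]
[ 518.66966784 -124.93730242   -1.5581119 ] -89.27323616302786 [-0.27 -0.74 -0.47 -0.38 -0.95  0.05 -2.   -0.85 -0.4   0.66  0.75  1.3 ]
knob3d [ 480.78775967 -195.13466793   81.51093288] [ 0.02  0.04  0.04 -0.  ] model [[ 481.53524235 -193.41382719   74.        ]]
rack corners [array([ 621., -103.]), array([ 618., -276.]), array([ 418., -102.]), array([ 417., -269.])]
tile top [array([ 607., -245.]), array([ 429., -246.])]
```

Run:
```python
from h import *
A=[rpy((s*1,s*.0127))[0] for s in(1,-1)]
k=np.array([481,-194.5,0])
best=min(A,key=lambda a:abs(solve_ik((k+[0,0,190]).tolist(),a.tolist())[5]))
goto((k+[0,0,190]).tolist(),best.tolist());grip(46,20)
move_l((k+[0,0,76-18.7]).tolist(),speed=120)
o=get_obs();print(best,o["t"],o["joint_pos"],o["tcp_pos"],o["wrist_force"])
t=get_image("top");s=get_image("scene")
a=cv2.resize(t[130:250,270:370],None,fx=4,fy=4,interpolation=2);b=cv2.resize(s[190:310,190:290],None,fx=4,fy=4,interpolation=2)
cv2.imwrite("pics/k1.png",np.hstack([a,b])[:,:,::-1])
```

```text
Traceback (most recent call last):
TypeError: 'NoneType' object is not subscriptable
```

Run:
```python
from h import *
A=[rpy((s*1,s*.0127))[0] for s in(1,-1)]
k=np.array([481,-194.5,0])
C=[(a,solve_ik((k+[0,0,190]).tolist(),a.tolist())) for a in A];print(C)
best=min([c for c in C if c[1] is not None],key=lambda c:abs(c[1][5]))[0]
goto((k+[0,0,190]).tolist(),best.tolist());grip(46,20)
move_l((k+[0,0,76-18.7]).tolist(),speed=120)
o=get_obs();print(best,o["t"],o["joint_pos"],o["tcp_pos"],o["wrist_force"])
t=get_image("top");s=get_image("scene")
a=cv2.resize(t[130:250,270:370],None,fx=4,fy=4,interpolation=2);b=cv2.resize(s[190:310,190:290],None,fx=4,fy=4,interpolation=2)
cv2.imwrite("pics/k1.png",np.hstack([a,b])[:,:,::-1])
```

```text
[(array([180.        ,   0.        ,  90.72761728]), array([-29.77056555,   1.75313291, 108.9031095 ,   0.        ,
        69.34375759, -30.49818283])), (array([180.        ,   0.        , -89.27238272]), None)]
[180.           0.          90.72761728] 4.5333 [-2.97700426e+01  1.24059188e+01  1.13335649e+02 -7.17066161e-04
  5.41518098e+01 -3.04980233e+01] [ 481.79381395 -194.95222337   58.18265011] [ 0.19159421 -0.01843417  0.25377815]
```

View pics/k1.png

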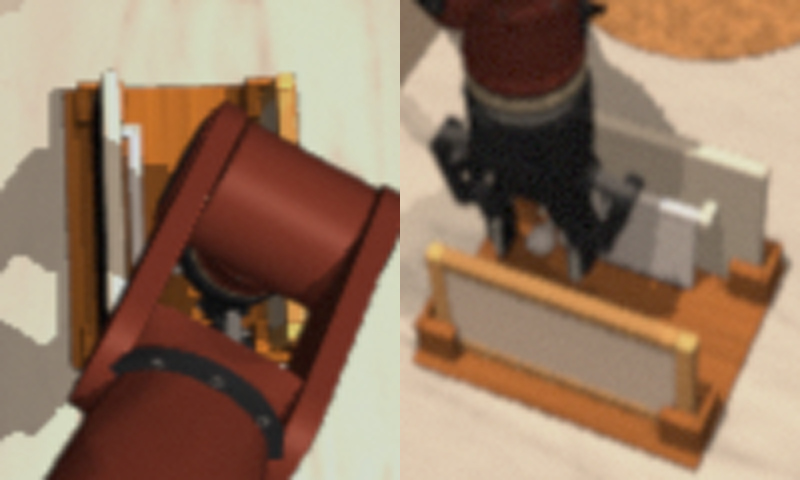

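In the scene view (right half) the ball at (540,240) sits midway between the fingertips (503,255) and (578,275), with no contact. Next I close and raise it along the arc.

Run:
```python
from h import *
grip(0,30);o=get_obs();print(o["t"],o["grip_width"],o["grip_force"],o["tcp_pos"],o["wrist_force"])
p0=np.array([481.,-194.5,76-18.7]);w0=np.array(o["wrist_force"])
r=np.hypot(50,12);a0=-np.arctan2(12,50);out=np.array([0,-1.,0])
for d in [.1,.2,.3,.4,.5,.6,.66,.7,.73,.76,.79]:
    a=a0+d; p=p0+out*(r*np.cos(a)-50)+[0,0,r*np.sin(a)+12]
    move_l(p.tolist(),speed=40);o=get_obs();f=np.array(o["wrist_force"])-w0
    print(d,np.round(o["tcp_pos"],1),f.round(1),round(o["grip_width"],1),round(o["t"],1))
    if np.linalg.norm(f)>9: break
s=get_image("scene");cv2.imwrite("pics/k2.png",cv2.resize(s[180:310,180:320],None,fx=4.5,fy=4.5,interpolation=2)[:,:,::-1])
```

```text
5.0167 15.866072230828708 29.188665747642517 [ 481.13167311 -194.72117318   57.55706339] [-1.2717572  -1.24642035  0.9101106 ]
0.1 [ 480.8 -195.5   62.4] [ 1.5  0.7 -2.2] 15.8 5.3
0.2 [ 480.9 -195.9   67.5] [ 0.7  0.6 -2.8] 15.8 5.6
0.3 [ 480.4 -195.8   72.6] [-1.1  0.6 -1.5] 16.0 5.8
0.4 [ 480.4 -195.2   77.8] [-1.3  1.7 -2.7] 15.6 6.1
0.5 [ 480.7 -194.2   82.9] [-1.8  1.2 -3. ] 15.3 6.4
0.6 [ 481.  -192.6   87.9] [-1.1  0.8 -3.3] 15.6 6.7
0.66 [ 481.  -191.3   90.6] [-0.9  1.1 -4.1] 15.3 6.9
0.7 [ 481.1 -190.4   92.4] [-0.8  1.4 -4.9] 15.7 7.2
0.73 [ 481.1 -189.4   93.5] [ 1.4  3.7 -7. ] 15.7 7.4
0.76 [ 481.2 -188.5   94.8] [ 2.1  4.8 -9.6] 15.5 7.7
```

View pics/k2.png

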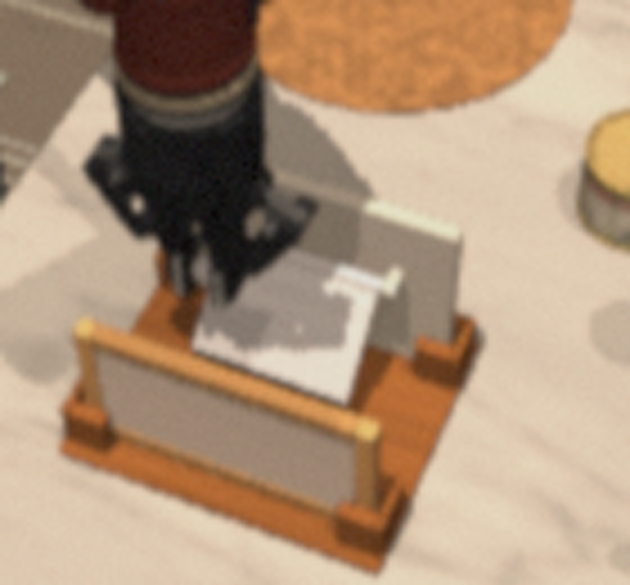

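Run:
```python
from h import *
grip(46);p=np.array(get_obs()["tcp_pos"]);move_l([p[0],p[1],215],speed=150)
t=get_image("top");s=get_image("scene");o=get_obs();print(o["t"],o["tcp_pos"])
a=cv2.resize(t[130:230,280:360],None,fx=5,fy=5,interpolation=2);b=cv2.resize(s[210:310,200:280],None,fx=5,fy=5,interpolation=2)
cv2.imwrite("pics/k3.png",np.hstack([a,b])[:,:,::-1])
for s_ in(1,-1):
    a,_=rpy((s_*.0127,-s_));print("grasp",a,solve_ik([518.5,-125.5,190],a.tolist()))
    for back in (-90,-120,-150,180,-60,-30,0,150,90):
        d=np.array([np.cos(np.radians(back)),np.sin(np.radians(back)),0])
        a,R=rpy(s_*d[:2],d,18)
        z=[solve_ik([440,180,h],a.tolist()) for h in(100,160)]
        print(s_,back,[None if q is None else np.round(q).tolist() for q in z])
```

```text
9.1667 [ 480.9619888  -189.40481231  213.29724536]
grasp [180.           0.           0.72761728] [-2.11462931e+01  3.57382742e+00  1.07005565e+02 -2.54444375e-14
  6.94206072e+01  6.81260897e+01]
1 -90 [[2.0, 1.0, 122.0, 21.0, 58.0, 80.0], [2.0, -4.0, 120.0, 20.0, 65.0, 83.0]]
1 -120 [[4.0, -4.0, 128.0, 20.0, 48.0, 112.0], [4.0, -10.0, 125.0, 18.0, 56.0, 115.0]]
1 -150 [None, None]
1 180 [None, None]
1 -60 [[3.0, 7.0, 116.0, 18.0, 66.0, 55.0], [3.0, 2.0, 114.0, 17.0, 73.0, 57.0]]
1 -30 [[7.0, 12.0, 110.0, 11.0, 73.0, 32.0], [7.0, 7.0, 108.0, 11.0, 79.0, 33.0]]
1 0 [[11.0, 15.0, 107.0, 4.0, 76.0, 10.0], [11.0, 10.0, 105.0, 4.0, 83.0, 10.0]]
1 150 [[23.0, -2.0, 125.0, -20.0, 47.0, -115.0], [23.0, -7.0, 123.0, -18.0, 55.0, -118.0]]
1 90 [[24.0, 10.0, 113.0, -18.0, 66.0, -57.0], [24.0, 5.0, 111.0, -17.0, 73.0, -59.0]]
grasp [-180.            0.         -179.27238272] [-2.11462931e+01  3.57382742e+00  1.07005565e+02 -2.54444375e-14
  6.94206072e+01 -1.11873910e+02]
-1 -90 [[2.0, 1.0, 122.0, 21.0, 58.0, -100.0], [2.0, -4.0, 120.0, 20.0, 65.0, -97.0]]
-1 -120 [[4.0, -4.0, 128.0, 20.0, 48.0, -68.0], [4.0, -10.0, 125.0, 18.0, 56.0, -65.0]]
-1 -150 [[10.0, -7.0, 130.0, 9.0, 40.0, -27.0], [10.0, -14.0, 128.0, 8.0, 49.0, -25.0]]
-1 180 [[17.0, -6.0, 129.0, -8.0, 40.0, 23.0], [17.0, -12.0, 127.0, -7.0, 48.0, 21.0]]
-1 -60 [[3.0, 7.0, 116.0, 18.0, 66.0, -125.0], [3.0, 2.0, 114.0, 17.0, 73.0, -123.0]]
-1 -30 [[7.0, 12.0, 110.0, 11.0, 73.0, -148.0], [7.0, 7.0, 108.0, 11.0, 79.0, -147.0]]
-1 0 [None, None]
-1 150 [[23.0, -2.0, 125.0, -20.0, 47.0, 65.0], [23.0, -7.0, 123.0, -18.0, 55.0, 62.0]]
-1 90 [[24.0, 10.0, 113.0, -18.0, 66.0, 123.0], [24.0, 5.0, 111.0, -17.0, 73.0, 121.0]]
```

View pics/k3.png

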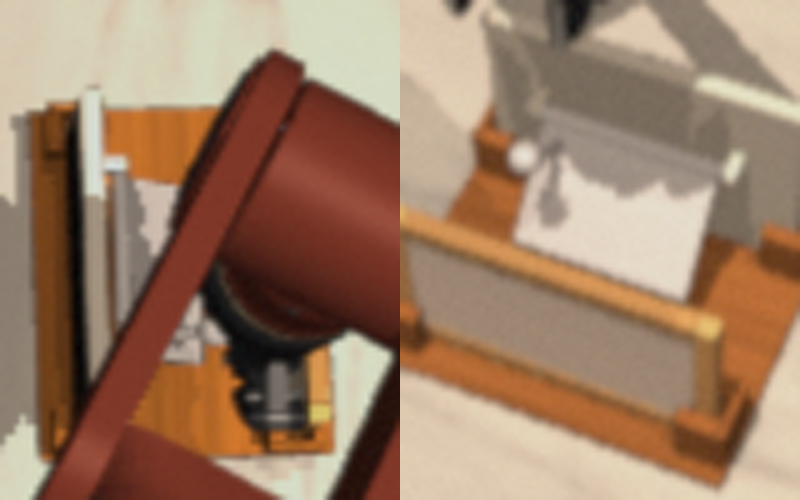

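The kickstand stands well out: its tip edge runs from (515,240) to (685,298) in the crop, and the ball is now above it at (522,155). I check the angle numerically.

Run:
```python
from h import *
S=lambda u:pix("s",5,(200,210),(u[0]-400,u[1]))
U=np.array([S((515,240)),S((685,298)),S((522,156))])
def pts(a,q):
    c,s=np.cos(a),np.sin(a); leg=lambda x,y,z:[18+c*x-s*z,y,78+s*x+c*z]   # tip (0,-76) swings to +x
    L=np.array([leg(3,-50,-76),leg(3,50,-76),leg(50,-38,-12)]); t=q[2]
    return L@np.array([[np.cos(t),np.sin(t),0],[-np.sin(t),np.cos(t),0],[0,0,1]])+[q[0],q[1],8]
q=[518.7,-125.5,-1.558]
for a in(.5,.6,.65,.7): print(a,(proj("scene",pts(a,q))-U).round(1).tolist())
r=least_squares(lambda v:(proj("scene",pts(v[0],[q[0]+v[1],q[1]+v[2],q[2]]))-U).ravel(),[.6,0,0]);print(r.x,r.fun.round(1))
```

```text
0.5 [[1.2, 0.2], [1.4, 0.5], [0.6, 3.9]]
0.6 [[0.2, 1.1], [0.5, 1.5], [0.7, 2.3]]
0.65 [[-0.4, 1.5], [0.1, 1.9], [0.9, 1.4]]
0.7 [[-0.9, 1.8], [-0.3, 2.2], [1.0, 0.5]]
[ 0.62309052 -3.00535551  4.26963935] [-0.4 -0.3 -0.1  0.   0.5  0.3]
```

Run:
```python
from h import *
a,_=rpy((.0127,-1));a=a.tolist()
goto([518.5,-126,215],a);t=get_image("top")
move_l([518.5,-126,99.3],speed=120);o=get_obs();print(o["t"],o["tcp_pos"],o["wrist_force"])
grip(0,60);o=get_obs();print(o["t"],o["grip_width"],o["grip_force"],o["tcp_pos"],o["wrist_force"])
print("LOC",o["tcp_pos"][2]-8)
s=get_image("scene")
move_l([518.5,-126,225],speed=90);o=get_obs();print(o["t"],o["grip_width"],o["grip_force"],o["tcp_pos"],o["wrist_force"])
s2=get_image("scene")
A=cv2.resize(s[200:310,190:290],None,fx=4,fy=4,interpolation=2);B=cv2.resize(s2[170:280,190:290],None,fx=4,fy=4,interpolation=2)
cv2.imwrite("pics/k4.png",np.hstack([A,B])[:,:,::-1])
```

```text
11.8417 [ 519.33838113 -126.33680062  100.22151701] [-0.0139933  -0.04868049  0.65974335]
12.2417 11.159782297268743 60.18712341785431 [ 519.14313272 -125.85175719  100.28233717] [-0.6719128   1.78476862  5.27665708]
LOC 92.28233717400842
13.8417 10.974464220793726 58.59919309616089 [ 517.9276934  -125.78658947  224.02276945] [-0.17612857  0.13445167 -7.27443048]
```

View pics/k4.png

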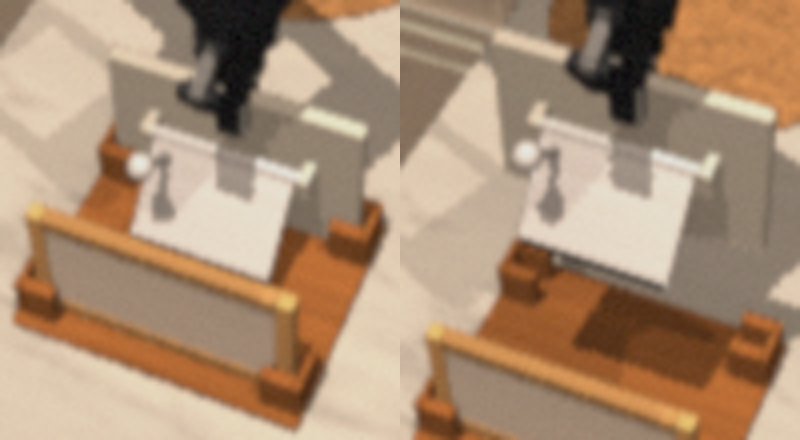

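Held and lifted cleanly with the leg fully out. Next I carry it to the mat, lean it 18° and lower until contact.

Run:
```python
from h import *
d=np.array([0,-1.,0]);a,R=rpy((0,-1),d,18);a=a.tolist()
print(R[:,2]) 
X,Y=443,180; zc=4+6*np.sin(np.radians(18))+92.3*np.cos(np.radians(18))
b,_=rpy((0,-1))
goto([443,60,225],b.tolist());goto([X,Y,zc+60],a)
move_l([X,Y,zc+9],speed=80);wait(.3)
o=get_obs();f0=np.array(o["wrist_force"]);print(o["t"],o["tcp_pos"],o["ee_rot"],f0,zc)
s=get_image("scene")
cv2.imwrite("pics/k5.png",cv2.resize(s[90:230,190:340],None,fx=4,fy=4,interpolation=2)[:,:,::-1])
for i in range(16):
    z=zc+8-i;move_l([X,Y,z],speed=12);o=get_obs();f=np.array(o["wrist_force"])-f0
    print(round(z-zc,1),np.round(o["tcp_pos"][2],1),f.round(1),(np.array(o["moment"])).round(2))
    if f[2]>3: break
print(o["t"])
```

```text
[ 0.          0.30901699 -0.95105652]
16.3917 [443.41031038 180.04109135 103.15956424] [-1.61997681e+02 -6.30469479e-02  4.70236835e-03] [-0.24725035 -0.42456664 -7.10313649] 93.63661842029235
8.0 101.5 [0.5 0.7 0.9] [-0.53  0.03 -0.02]
7.0 100.5 [-0.3  0.1  0.8] [-0.55 -0.   -0.02]
6.0 99.5 [-0.2  1.2  1.1] [-0.54  0.01 -0.  ]
5.0 98.5 [0.5 1.4 0.8] [-0.53 -0.04 -0.  ]
4.0 97.5 [-0.3  0.6  0.6] [-0.51 -0.   -0.04]
3.0 96.5 [0.6 0.3 1.1] [-0.54  0.01  0.01]
2.0 95.5 [ 1.  -0.2  1.5] [-0.54  0.    0.01]
1.0 94.5 [0.5 0.4 1. ] [-0.54  0.03 -0.  ]
0.0 93.8 [0.7 0.2 2.2] [-0.45 -0.06 -0.05]
-1.0 93.6 [-3.3 -0.1 10.1] [-0.38  0.52  0.04]
18.9417
```

View pics/k5.png

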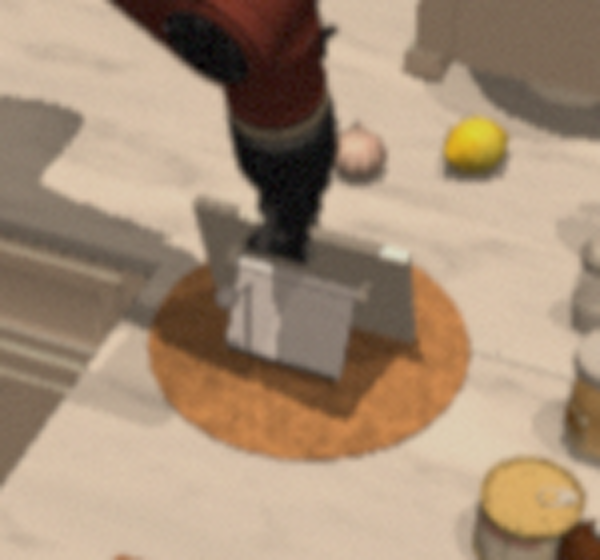

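Contact came within 0.5 mm of the expected height, and the whole footprint is inside the mat. Release and back off along the slab.

Run:
```python
from h import *
p=np.array(get_obs()["tcp_pos"]);c=np.array([443,180,93.6])
move_l(c.tolist(),speed=10);wait(.2);grip(36);wait(.3)
u=np.array([0,-.309,.951])
move_l((c+110*u).tolist(),speed=80)
o=get_obs();j=np.array(o["joint_pos"]);j[0]-=45;move_j(j.tolist());wait(.5)
o=get_obs();print(o["t"],o["tcp_pos"],o["wrist_force"])
t=get_image("top");s=get_image("scene")
A=cv2.resize(t[150:280,125:225],None,fx=4,fy=4,interpolation=2);B=cv2.resize(s[110:240,220:320],None,fx=4,fy=4,interpolation=2)
cv2.imwrite("pics/k6.png",np.hstack([A,B])[:,:,::-1])
```

```text
23.4083 [ 416.33256435 -209.38951964  197.56989321] [-0.89681614 -0.59411788  0.10644812]
```

View pics/k6.png

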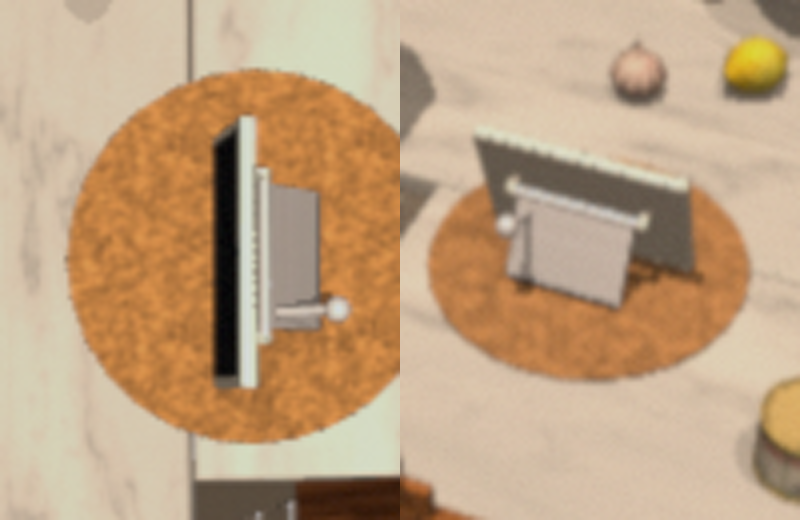

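The screen stands on its kickstand well inside the mat and leans back, with the gripper clear of everything.

```bash
python3 -c "
from station import *
print(sign_off())"
```

```text
the job is handed in; nothing more can be done
None
```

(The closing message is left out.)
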